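# Show the large grinding wheel to the inspection camera

### The arm

A 7-joint arm with a two-finger parallel gripper is mounted at the origin on the work surface. World frame = base frame: x ahead of the robot, y to its left, z up, the work surface at z = 0. Lengths are in m, angles in rad, forces in N, time in s.
With the tool pointing down it reaches from about 0.35 to 0.9 m from the base axis. Payload 19.9 kg.
Tool frame: the origin (TCP) lies at the very end of the fingers, on their centre line; the grasp point (between the pads) lies 19 mm behind it; z points along the fingers, y is the line along which they close (so a half turn about z gives the same grasp; the last joint's range is limited). The gripper opens to 85 mm and grips with 20 to 120 N. Pads are 22 mm wide; open, the fingers measure 114 mm over their backs; the gripper's body (76 mm by 85 mm) begins 54 mm behind the grasp point. The pads swing forward as they close: fully open they stand 13 mm farther back than shut.
Start: joints at [-1.308, 0.417, -0.01, 1.614, 0.005, 1.111, -0.053], TCP at [0.187, 0.596, 0.231] pointing down, gripper open.
Joint ranges: [-2.81, 2.81], [-0.39, 2.02], [-1.27, 1.25], [0.06, 2.57], [-1.19, 4.33], [0.19, 2], [-2.82, 2.82]. Speed limits (rad/s): [1.89, 1.89, 2.39, 2.39, 3.01, 3.01, 3.01].

### API

Orientations are given as a rotation vector (axis times angle).
In Python, from plant import arm gives the robot as it stands. The module is installed in compiled form; this text tells all that it offers.
- The arm moves only by the tool jog_arm, never from a script. Its argument "series" is a list of rows, each a list of 7 numbers: the shift along the tool's x, y, z in cm, then the turn, a rotation vector about the tool's x, y, z in degrees, then the opening in per cent of the stroke, from 0 (shut) to 100 (fully open). In form: [[tx, ty, tz, ax, ay, az, gripper], ...]. A call has 1 to 8 rows; each row is the pose to reach, as a shift and turn from the pose commanded when the call began, along the tool's axes at that moment; what a row does not reach only later rows make up. A row lasts 1/10 s, in which the tool goes at most 50 mm and 8.59 degrees, less where a joint would pass 70% of its speed; a pose out of reach is approached as far as the arm can. A call with a gripper value outside its range is refused whole. The fingers move at their own pace and stop on an object; the grip force is fixed at half the most. Time passes only in rows, so rows that repeat a pose let the fingers close. It gives the time, the measured TCP pose, the force, the opening and the grip force at its end, in the units of the state.
- arm.state(): the state, without advancing time (a new reading comes with each control period).
- arm.get_image(name): name is "scene" or "side" or "wrist"; returns a dict with "color" (420x560x3 uint8, red, green, blue), "mtx" (3x3 intrinsics, pixels), "k1" (the pictures are not rectified: a ray, as slopes to the right and down, at radius r is drawn at 1 + k1 r^2 times it, then the intrinsics apply), "xyz" and "orientation" of the camera in the world. Camera axes: x right, y down, z forward; pixel columns grow to the right and rows downward; lengths in m; the calibration is good to about 2 mm. A picture is of the moment at which its call begins. There is no depth.
- arm.finish_job(): hands the job in; it is judged then, once.
The state is a dict: "time": time; "qpos": joint angles; "joint_vel": joint speeds; "joint_efforts": joint torques, N m; "ee_pos": TCP position; "orientation": TCP orientation; "contact_force": force on the tool from outside, world axes, zero at the start; "ft_torque": the same for the moment, N m; "opening": opening from 0.0 (shut) to 1.0 (fully open); "grip_force": force on a finger pad.
Only numpy, scipy, OpenCV 4.12 (cv2) and the standard library are available. Lean on these libraries where they do the work, as an engineer would, in place of code of your own. Each camera call takes 0.05 s, during which the arm holds its last target. There are 200 camera calls.

### The job

Before the large grinding wheel is used its rim is checked for cracks. First turn the inspection camera's focus knob so that its white line points at the long index mark on the dial; then lift the largest grinding wheel out of the wooden rack by its knurled sleeve and hold it level and still in the air, centred in front of the lens at lens height, with the wheel's centre about 100 mm from the lens glass. Finish while still holding it there; do not tip the wheel and leave everything else in its place.

Things in the scene. Friction and masses are not known exactly. Their poses are not given: they have to be found in the camera images.
- focus (a joint): the black focus knob on top of the inspection camera, turning about a vertical axis; value in rad, grows as the knob is turned clockwise seen from above, range 0 to 2.4. At 0 the white line on the knob points the way the lens looks (-x of lens); at 1.571 (a quarter turn clockwise) it points at the long index mark. It turns freely with light friction and stays where it is left
- knob_grip (a point): the point to grip the focus knob: on its axis, 13 mm below its top. The knob is a skirt of 44 mm diameter, 8 mm tall, with an upright grip bar across it, 42 mm long, 14 mm thick and 34 mm tall; this point is about 20 mm above the skirt. Its axes turn with the knob: z up, x along the bar, the white line at the -x end
- index_mark (a point): the long black index mark (13 mm long, 3 mm wide, with a stub outside it; the other ticks are short and thin) on the fixed aluminium dial of 72 mm diameter under the knob; the point lies on the dial 30 mm from the knob's axis
- lens (a point): centre of the lens glass of the inspection camera, 130 mm above the table; x points back into the camera, so the lens looks along -x (level); y level to the side, z up. The camera head is a grey block 74 x 76 x 64 mm whose middle, under the knob's axis, lies 62 mm behind this point; its top is 162 mm above the table, the top of the knob 207 mm. The camera is fixed to the table and stands differently every time
- wheel_center (a point): centre of the large grinding wheel (84 mm diameter, 22 mm thick, 0.24 to 0.39 kg with its mandrel, lying flat, z up along its axis). 55 mm above the foot of its shank; in the rack it is 64 mm above the table
- wheel_grip (a point): middle of the knurled steel sleeve on top of the large wheel's mandrel, where it is gripped: upright cylinder of 18 mm diameter and 44 mm tall, 39 mm above the wheel's centre. Under the sleeve is a flange of 34 mm diameter, 6 mm thick, lying on the wheel's upper face
- wheel: the large grinding wheel with its mandrel; origin at the foot of the shank, z up along the axis. Shank 12 mm diameter, 36 mm long; collar 28 mm diameter, 8 mm thick, under the wheel, resting on the rack; overall height 116 mm
- rack: wooden rack block, 200 x 200 mm, 45 mm tall, fixed; origin at the centre of its underside. Four blind holes of 16 mm diameter, 40 mm deep, in a square of 100 mm pitch, hold the shanks of four mounted tools with play; which tool stands in which hole changes. The tools' tops reach 125 to 127 mm above the table, so the wheel must be lifted above them before it is carried across the rack
- inspector: the whole inspection camera: foot, column, grey head and lens; fixed, origin at the underside below the knob's axis, -x the way the lens looks. The foot is 120 x 100 mm and reaches 45 mm to the lens side
- small_wheel: a small grinding wheel, 54 mm diameter, 22 mm thick, mounted on the same steel mandrel as the large wheel (12 mm shank in a rack hole, 28 mm collar, knurled 18 mm sleeve 44 mm tall on top, same origin at the foot of the shank); leave alone
- cup_wheel: a conical grinding wheel, 36 mm diameter below, 60 mm above, 22 mm tall, mounted on the same steel mandrel as the large wheel (12 mm shank in a rack hole, 28 mm collar, knurled 18 mm sleeve 44 mm tall on top, same origin at the foot of the shank); leave alone
- felt_bob: a felt polishing cone, 48 mm diameter below, 26 mm above, 24 mm tall, mounted on the same steel mandrel as the large wheel (12 mm shank in a rack hole, 28 mm collar, knurled 18 mm sleeve 44 mm tall on top, same origin at the foot of the shank); leave alone
- chuck: small steel drill chuck standing on the table, 35 mm diameter, 60 mm tall, origin at its underside; leave alone
- jar: small closed glass jar, 48 mm diameter, 50 mm tall, origin at its underside; leave alone
- wrench: spanner lying on the table, 150 mm long; leave alone
- compound_bar: bar of polishing compound lying on the table, 50 x 110 x 30 mm; leave alone

How it is judged:
By the outcome, as a careful person would: the job done as asked, in the order asked, and still so for the second after the job is handed in, while the arm keeps its last pose, push and grip.
It also fails if it takes over 72 s, if anything falls off the work surface, if the arm or the gripper's body presses on something with over 40 N, if the wrist force passes 120 N, or if a joint passes its speed limit or range.

## Working session

There is one attempt and no reset: what is moved stays moved. The work goes in short steps, Python scripts to look and compute and a tool call to move; the robot and the scene stay as the last step left them, time stands still between calls to the robot, and variables do not carry over. Pictures are saved under pics/ and viewed, at most 10 in all, crops included, and the job is handed in when it is done.

Besides the shell and the picture viewer there is one more tool, called after "Request:" in YAML: its name, and indented under it one key for each argument. jog_arm: Moves the arm, as the interface text tells. Its arguments: {"type":"object","properties":{"series":{"type":"array","items":{"type":"array","items":{"type":"number"}}}},"required":["series"]}

```bash
mkdir -p pics; cat > h.py <<'E'
import numpy as np, cv2
from scipy.spatial.transform import Rotation as R
from plant import arm
def grab(name,fn=None):
    im=arm.get_image(name)
    if fn: cv2.imwrite('pics/'+fn,cv2.cvtColor(im['color'],cv2.COLOR_RGB2BGR))
    return im
def rot(o):
    o=np.array(o,float); return o if o.shape==(3,3) else R.from_rotvec(o).as_matrix()
def ray(im,u,v):
    p=cv2.undistortPoints(np.array([[[u,v]]],float),im['mtx'],np.array([im['k1'],0,0,0.]))[0,0]
    d=rot(im['orientation'])@np.array([p[0],p[1],1]); return np.array(im['xyz']),d/np.linalg.norm(d)
def plane(im,u,v,z):
    o,d=ray(im,u,v); return o+d*(z-o[2])/d[2]
def proj(im,P):
    M=rot(im['orientation']); 
    q=M.T@(np.array(P)-np.array(im['xyz'])); return cv2.projectPoints(q.reshape(1,3),np.zeros(3),np.zeros(3),im['mtx'],np.array([im['k1'],0,0,0.]))[0].ravel()
def tri(a,b):
    A=0;B=0
    for o,d in (a,b):
        P=np.eye(3)-np.outer(d,d);A=A+P;B=B+P@o
    return np.linalg.solve(A,B)
def totool(P,s=None):
    s=s or arm.state(); return rot(s['orientation']).T@(np.array(P)-np.array(s['ee_pos']))*100
E
python3 - <<'E'
from h import *
for n in ("scene","side","wrist"):
    im=grab(n,n+'0.png'); print(n,im['xyz'],im['orientation'],im['k1'],np.round(im['mtx'],1).tolist())
print(arm.state())
E
```

```text
scene [ 1.11651409 -0.34323208  0.75878769] [-2.08998545 -1.08595052  0.46635924] -0.034146000996726995 [[439.8, 0.0, 277.8], [0.0, 439.8, 207.1], [0.0, 0.0, 1.0]]
side [ 0.43997298 -0.68208986  0.63262867] [-2.1697195   0.16837096 -0.1157192 ] -0.06755560340209334 [[396.3, 0.0, 279.0], [0.0, 396.3, 208.0], [0.0, 0.0, 1.0]]
wrist [0.11451692 0.61814729 0.37284033] [2.32580097 1.7105826  0.25713178] -0.04788187092197712 [[375.1, 0.0, 274.5], [0.0, 375.1, 217.6], [0.0, 0.0, 1.0]]
{'time': 0.15, 'qpos': array([-1.30847758,  0.41782   , -0.01031076,  1.61403567,  0.00468256,
        1.11068842, -0.05302384]), 'joint_vel': array([-0.00145334, -0.00114964,  0.00029556, -0.00172775, -0.00068792,
        0.00092137, -0.00033911]), 'joint_efforts': array([-1.13142576e-04, -8.64742327e+01,  6.78710919e-01, -4.35059309e+01,
        1.90939719e-02,  5.71161479e-03,  7.49977403e-05]), 'ee_pos': array([0.18689711, 0.59612354, 0.23081455]), 'orientation': array([-4.75417744e-01, -3.10532883e+00,  1.45109048e-03]), 'contact_force': array([0.47913745, 1.20711961, 1.07567329]), 'ft_torque': array([-0.06384491, -0.02666591,  0.07281607]), 'grip_force': 0.0, 'opening': 1.003761564001776}
```

View pics/scene0.png

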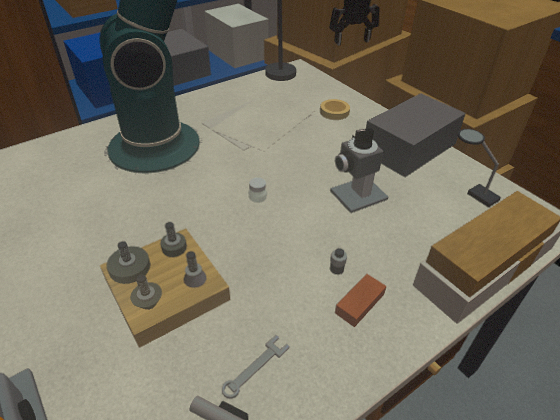

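View pics/side0.png

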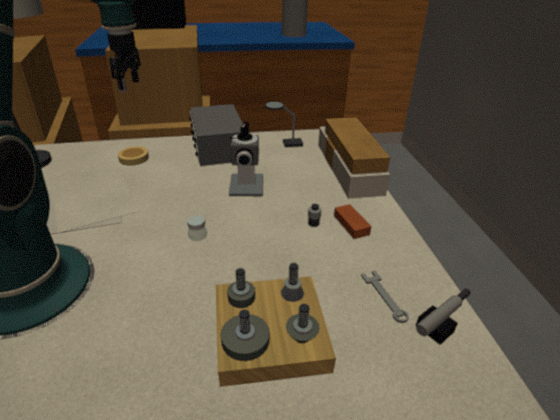

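The scene picture shows the large wheel at (128,263) with its sleeve top at (124,244), and the inspection camera with its knob at (364,131) and lens at (341,162). The side picture shows the wheel at (245,335) with its sleeve top at (244,314), the knob at (246,127) and the lens at (244,158).

```bash
python3 - <<'E'
from h import *
S=grab('scene');D=grab('side')
for n,a,b in (('sleeve',(124,245),(244,315)),('knobtop',(365,132),(246,127)),('lens',(341,162),(244,158)),):
    print(n,tri(ray(S,*a),ray(D,*b)))
k=[plane(S,365,132,.2),plane(D,246,127,.2)];print(k)
print('sl',plane(S,124,244,.125),plane(D,244,314,.125))
for n,c in (('scene',(S,290,90,440,220)),('side',(D,200,100,300,210))):
    im,x0,y0,x1,y1=c; cv2.imwrite(f'pics/{n}c.png',cv2.resize(cv2.cvtColor(im['color'],4)[y0:y1,x0:x1],None,fx=4,fy=4,interpolation=cv2.INTER_CUBIC))
kp=np.mean(k,0);print(totool([kp[0],kp[1],.35]))
E
python3 -c "
import cv2,numpy as np
a=cv2.imread('pics/scenec.png')[:440,:];b=cv2.imread('pics/sidec.png')
h=440;z=np.zeros((h,800,3),np.uint8)
z[:,:440]=a[:, :440] if a.shape[1]>440 else a
z[:,440:800]=b[:440,:360]
cv2.imwrite('pics/both.png',z)"
```

```text
sleeve [ 0.4641835  -0.24418592  0.11772519]
knobtop [0.5256626  0.33287098 0.20207259]
lens [0.51410234 0.27884572 0.13357073]
[array([0.52159907, 0.33750711, 0.2       ]), array([0.52634353, 0.33420652, 0.2       ])]
sl [ 0.46817077 -0.24368103  0.125     ] [ 0.46438994 -0.24927225  0.125     ]
[-39.95100347 -14.76996528 -11.89096638]
```

View pics/both.png

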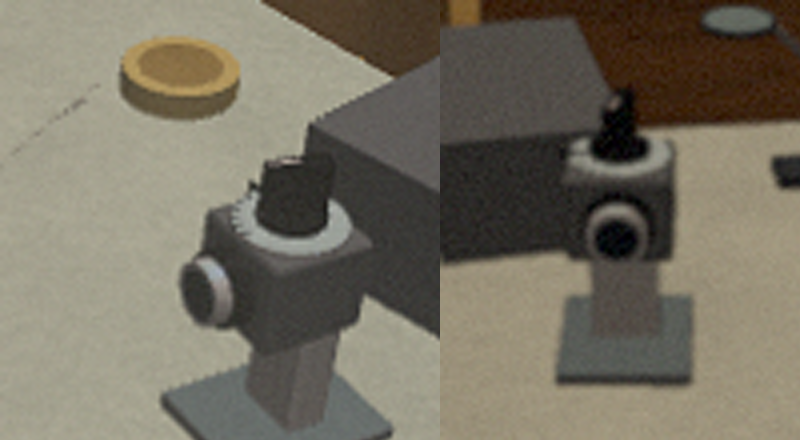

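The crop shows the lens facing mostly -y (towards the side camera). The bar on the knob runs roughly along the lens direction, and the index ticks are on the left of the dial in the scene view. I'll hover over the knob and look with the wrist camera.

Request:
jog_arm:
  series:
    - [-40,-14.8,-11,0,0,0,100]
    - [-40,-14.8,-11,0,0,0,100]
    - [-40,-14.8,-11,0,0,0,100]
    - [-40,-14.8,-11,0,0,0,100]
    - [-40,-14.8,-11,0,0,0,100]
    - [-40,-14.8,-11,0,0,0,100]
    - [-40,-14.8,-11,0,0,0,100]
    - [-40,-14.8,-11,0,0,0,100]

```text
time: 1.05
ee_pos: [0.4946, 0.3579, 0.3318]
orientation: [0.475, 3.105, 0.0]
contact_force: [1.1, 0.8, 0.3]
opening: 0.998
grip_force: 0.0
```

```bash
python3 - <<'E'
from h import *
W=grab('wrist','w1.png');s=arm.state();print(s['ee_pos'],W['xyz']);M=rot(s['orientation']);print(M.round(3)); print(rot(W['orientation']).round(3)); print(proj(W,[.524,.335,.207]),proj(W,[.524,.335,.162]))
E
```

```text
[0.50135491 0.35154374 0.33382142] [0.42221083 0.37984104 0.47396571]
[[-0.952  0.307  0.004]
 [ 0.307  0.952 -0.001]
 [-0.005  0.    -1.   ]]
[[ 0.298  0.912  0.283]
 [ 0.955 -0.285 -0.089]
 [-0.001  0.296 -0.955]]
[258.43377669 252.05621748] [260.54231616 232.4660831 ]
```

View pics/w1.png

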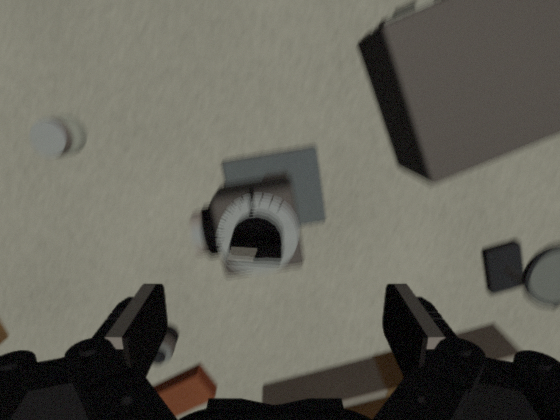

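The blurred wrist picture shows the dial centred near (256,237), the lens at its left (205,230) and a longer tick near (250,205). I'll take a settled close-up of it.

Request:
jog_arm:
  series:
    - [-2,-2,2,0,0,0,100]
    - [-2,-2,2,0,0,0,100]
    - [-2,-2,2,0,0,0,100]
    - [-2,-2,2,0,0,0,100]

```text
time: 1.5
ee_pos: [0.506, 0.3354, 0.3115]
orientation: [0.473, 3.106, 0.001]
contact_force: [-0.4, 0.7, -0.2]
opening: 1.003
grip_force: 0.0
```

```bash
python3 - <<'E'
from h import *
W=grab('wrist','w2.png');s=arm.state();print(s['ee_pos'],W['xyz'])
c=cv2.cvtColor(W['color'],4); u,v=proj(W,[.524,.335,.18]).astype(int);print(u,v)
x0,y0=u-95,v-70;print(x0,y0)
cv2.imwrite('pics/w2c.png',cv2.resize(c[y0:y0+140,x0:x0+190],None,fx=4,fy=4,interpolation=cv2.INTER_CUBIC))
E
```

```text
[0.50598481 0.33546371 0.31157886] [0.43356503 0.35713198 0.45363744]
282 227
187 157
```

View pics/w2c.png

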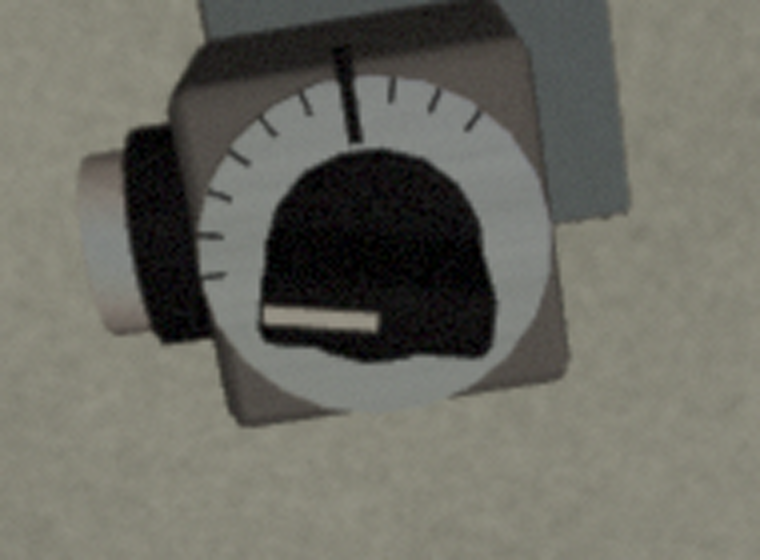

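The crop (offset 187,157) shows the dial centre at about (374,243), the long mark from (356,142) to (343,45), and the white line from (263,318) to (380,322) on the bar top. The lens is at the left. The line is near 0 rad, so about a quarter turn clockwise is needed.

```bash
python3 - <<'E'
from h import *
W=grab('wrist');s=arm.state()
f=lambda x,y,z:plane(W,187+x/4,157+y/4,z)
g=cv2.cvtColor(W['color'],7)[157:297,187:377]
m=cv2.inRange(cv2.resize(cv2.GaussianBlur(g,(3,3),0),None,fx=4,fy=4,interpolation=cv2.INTER_CUBIC),125,255);cs=max(cv2.findContours(m,0,1)[0],key=cv2.contourArea)
e=cv2.fitEllipse(cv2.convexHull(cs));print('ell',e)
c=f(*e[0],.166);c2=f(374,243,.166);print('dial',c,c2)
a,b=f(356,142,.166),f(343,45,.166);print('mark dir',np.degrees(np.arctan2(*(a-c)[1::-1])),np.degrees(np.arctan2(*(b-a)[1::-1])), np.linalg.norm(a-c),np.linalg.norm(b-c))
w,i=f(263,318,.207),f(380,322,.207);print('white',w,i,np.degrees(np.arctan2(*(w-i)[1::-1])),np.linalg.norm(w-i))
print('lens~',f(105,240,.13),f(160,235,.13))
M=rot(s['orientation']);print('toolx',np.degrees(np.arctan2(M[1,0],M[0,0])),'tooly',np.degrees(np.arctan2(M[1,1],M[0,1])))
E
```

```text
Traceback (most recent call last):
cv2.error: OpenCV(4.12.0) /io/opencv/modules/imgproc/src/shapedescr.cpp:361: error: (-201:Incorrect size of input array) There should be at least 5 points to fit the ellipse in function 'fitEllipseNoDirect'
```

```bash
cat > m.py <<'E'
from h import *
W=grab('wrist');s=arm.state()
f=lambda x,y,z:plane(W,187+x/4,157+y/4,z)
c=np.mean([f(374,76,.166),f(374,409,.166),f(198,243,.166),f(549,243,.166)],0);print('dial',c, f(198,243,.166)-f(549,243,.166),f(374,76,.166)-f(374,409,.166))
a,b=f(356,142,.166),f(343,45,.166);ang=lambda d:np.degrees(np.arctan2(d[1],d[0]))
print('mark dir',ang(a-c),ang(b-a), np.linalg.norm(a-c),np.linalg.norm(b-c))
w,i=f(263,318,.207),f(380,322,.207);print('white',w,i,ang(w-i),ang(w-c),np.linalg.norm(w-i))
M=rot(s['orientation']);print('toolx',ang(M[:,0]),'tooly',ang(M[:,1]))
E
python3 m.py
```

```text
dial [0.52086736 0.33497458 0.166     ] [-0.02093009 -0.06735191  0.        ] [-0.06707117  0.02049664  0.        ]
mark dir 172.294910424078 170.23917035789512 0.021659802937298762 0.04103983402341378
white [0.51535921 0.31574923 0.207     ] [0.52214404 0.33507895 0.207     ] -109.3413374835659 -105.98724326064459 0.020485894564892436
toolx 162.66862214041407 tooly 72.66862725256748
```

Request:
jog_arm:
  series:
    - [-1.5,0.4,4,0,0,-8,100]
    - [-1.5,0.4,5,0,0,-16,100]
    - [-1.5,0.4,6,0,0,-24,100]
    - [-1.5,0.4,6,0,0,-32,100]
    - [-1.5,0.4,6,0,0,-40,100]
    - [-1.5,0.4,6,0,0,-48,100]
    - [-1.5,0.4,6,0,0,-56,100]
    - [-1.5,0.4,6,0,0,-64,100]

```text
time: 2.45
ee_pos: [0.5218, 0.3343, 0.2514]
orientation: [-1.252, 2.881, 0.0]
contact_force: [-0.1, -0.4, -0.1]
opening: 1.0
grip_force: 0.0
```

Request:
jog_arm:
  series:
    - [0,0,0,0,0,-8,100]
    - [0,0,0,0,0,-16,100]
    - [0,0,0,0,0,-24,100]
    - [0,0,0,0,0,-24,100]
    - [0,0,0,0,0,-24,100]

```text
time: 2.95
ee_pos: [0.5219, 0.3339, 0.2513]
orientation: [-1.81, 2.568, 0.0]
contact_force: [0.1, -0.1, -1.1]
opening: 1.0
grip_force: 0.0
```

```bash
cat > st.py <<'E'
from h import *
import sys
s=arm.state();M=rot(s['orientation']);ang=lambda d:np.degrees(np.arctan2(d[1],d[0]))
print(s['time'],np.array(s['ee_pos']).round(4),'toolx',ang(M[:,0]).round(2),'z',M[:,2].round(4),'q',s['qpos'].round(2))
if len(sys.argv)>3: print('shift',totool([float(a) for a in sys.argv[1:4]],s).round(2))
E
python3 st.py .5213 .335 .179
```

```text
2.95 [0.5219 0.3339 0.2513] toolx -109.64 z [ 1.e-04  1.e-04 -1.e+00] q [-0.54  0.39 -0.1   1.6   0.04  1.15  2.15]
shift [-0.08  0.09  7.23]
```

Request:
jog_arm:
  series:
    - [-0.1,0.1,2,0,0,0,100]
    - [-0.1,0.1,4,0,0,0,100]
    - [-0.1,0.1,5.5,0,0,0,100]
    - [-0.1,0.1,6.7,0,0,0,100]
    - [-0.1,0.1,7.2,0,0,0,100]
    - [-0.1,0.1,7.2,0,0,0,60]
    - [-0.1,0.1,7.2,0,0,0,40]
    - [-0.1,0.1,7.2,0,0,0,25]

```text
time: 3.75
ee_pos: [0.5217, 0.3352, 0.18]
orientation: [-1.814, 2.563, -0.0]
contact_force: [0.8, 0.3, 0.2]
opening: 0.513
grip_force: 0.0
```

Request:
jog_arm:
  series:
    - [0,0,0,0,0,0,10]
    - [0,0,0,0,0,0,10]
    - [0,0,0,0,0,0,10]
    - [0,0,0,0,0,0,10]

```text
time: 4.15
ee_pos: [0.5218, 0.3351, 0.1797]
orientation: [-1.814, 2.563, -0.0]
contact_force: [1.0, -0.7, 6.0]
opening: 0.153
grip_force: 59.5
```

Request:
jog_arm:
  series:
    - [0,0,0,0,0,6,10]
    - [0,0,0,0,0,14,10]
    - [0,0,0,0,0,22,10]
    - [0,0,0,0,0,30,10]
    - [0,0,0,0,0,38,10]
    - [0,0,0,0,0,46,10]
    - [0,0,0,0,0,54,10]
    - [0,0,0,0,0,60,10]

```text
time: 4.95
ee_pos: [0.5217, 0.3352, 0.1797]
orientation: [-0.281, 3.128, 0.001]
contact_force: [0.5, 0.5, 5.2]
opening: 0.155
grip_force: 59.5
```

Request:
jog_arm:
  series:
    - [0,0,0,0,0,8,10]
    - [0,0,0,0,0,14,10]
    - [0,0,0,0,0,18,10]
    - [0,0,0,0,0,19.5,10]
    - [0,0,0,0,0,19.5,10]
    - [0,0,0,0,0,19.5,10]

```text
time: 5.55
ee_pos: [0.5216, 0.3353, 0.1797]
orientation: [0.244, 3.131, 0.001]
contact_force: [-0.2, -0.3, 5.5]
opening: 0.154
grip_force: 59.7
```

```bash
python3 st.py
```

```text
5.55 [0.5216 0.3353 0.1797] toolx 171.09 z [ 8.e-04  6.e-04 -1.e+00] q [-0.76  0.46  0.19  1.68 -0.1   1.    0.88]
```

Request:
jog_arm:
  series:
    - [0,0,0,0,0,0,40]
    - [0,0,0,0,0,0,80]
    - [0,0,0,0,0,0,100]
    - [0,0,0,0,0,0,100]
    - [0,0,-3,0,0,0,100]
    - [0,0,-7,0,0,0,100]
    - [0,0,-12,0,0,0,100]
    - [0,0,-13,0,0,0,100]

```text
time: 6.35
ee_pos: [0.5228, 0.3357, 0.3149]
orientation: [0.244, 3.127, 0.007]
contact_force: [0.1, 1.5, -0.6]
opening: 0.998
grip_force: 0.0
```

Request:
jog_arm:
  series:
    - [0,0,0,0,0,0,100]
    - [0,0,0,0,0,0,100]
    - [0,0,0,0,0,0,100]

```text
time: 6.65
ee_pos: [0.5209, 0.3347, 0.3076]
orientation: [-0.244, -3.13, 0.002]
contact_force: [1.2, -0.2, -0.4]
opening: 1.001
grip_force: 0.0
```

```bash
python3 - <<'E'
from h import *
W=grab('wrist','w3.png');s=arm.state();print(s['ee_pos'],W['xyz'])
c=cv2.cvtColor(W['color'],4); u,v=proj(W,[.5215,.335,.18]).astype(int)
x0,y0=u-95,v-70;print(x0,y0)
cv2.imwrite('pics/w3c.png',cv2.resize(c[y0:y0+140,x0:x0+190],None,fx=4,fy=4,interpolation=cv2.INTER_CUBIC))
E
```

```text
[0.52097055 0.33474655 0.30775525] [0.44621823 0.3459431  0.44985532]
181 138
```

View pics/w3c.png

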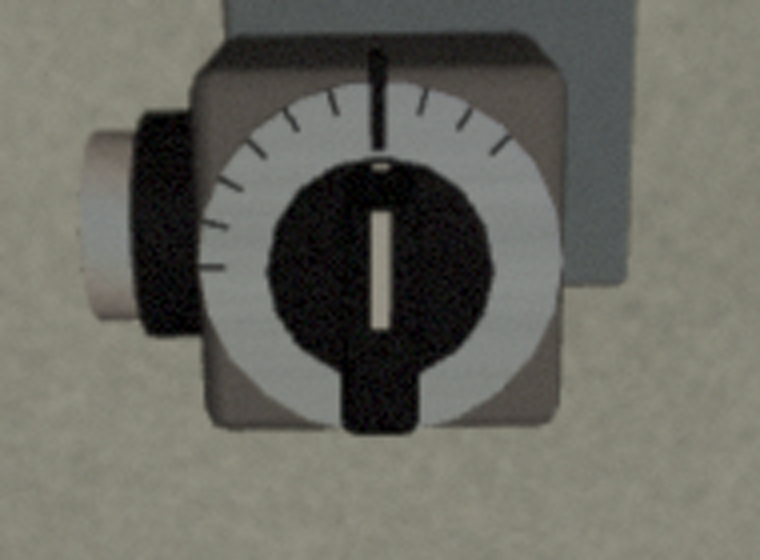

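The knob is done. The white line (x≈381, y 211–330 in the crop, offset 181,138) points at the long mark (379,149)–(377,52), within about 1°. Next is the wheel.

Request:
jog_arm:
  series:
    - [-3.6,-58,-1,0,0,0,100]
    - [-3.6,-58,-1,0,0,0,100]
    - [-3.6,-58,-1,0,0,0,100]
    - [-3.6,-58,-1,0,0,0,100]
    - [-3.6,-58,-1,0,0,0,100]
    - [-3.6,-58,-1,0,0,0,100]
    - [-3.6,-58,-1,0,0,0,100]
    - [-3.6,-58,-1,0,0,0,100]

```text
time: 7.5
ee_pos: [0.4832, -0.0651, 0.3156]
orientation: [-0.244, -3.131, 0.0]
contact_force: [1.2, 0.1, 1.0]
opening: 0.997
grip_force: 0.0
```

```bash
python3 - <<'E'
from h import *
# earlier image w3: camera pose reconstruct
W=arm.get_image('wrist')
E
python3 st.py .466 -.246 .27
```

```text
7.55 [ 0.4821 -0.0732  0.3161] toolx 170.64 z [-1.0e-04 -1.8e-03 -1.0e+00] q [-0.35  0.09  0.47  1.85 -0.04  1.21  1.54]
shift [ -1.23 -17.3    4.64]
```

Request:
jog_arm:
  series:
    - [-1,-17,3,0,0,0,100]
    - [-1,-17,3,0,0,0,100]
    - [-1,-17,3,0,0,0,100]
    - [-1,-17,3,0,0,0,100]
    - [-1,-17,3,0,0,0,100]
    - [-1,-17,3,0,0,0,100]
    - [-1,-17,3,0,0,0,100]

```text
time: 8.25
ee_pos: [0.4679, -0.2317, 0.2858]
orientation: [-0.242, -3.132, -0.0]
contact_force: [0.6, -0.1, 0.3]
opening: 0.996
grip_force: 0.0
```

```bash
python3 - <<'E'
from h import *
W=grab('wrist','w4.png');s=arm.state();print(s['ee_pos'],W['xyz'],proj(W,[.466,-.246,.125]))
E
python3 st.py .466 -.246 .14
```

```text
[ 0.46791897 -0.23163715  0.28598897] [ 0.39296333 -0.22081458  0.42799555] [258.12724602 197.18653369]
8.3 [ 0.4679 -0.2316  0.286 ] toolx 171.18 z [-1.e-04  2.e-04 -1.e+00] q [-0.11  0.2   0.6   1.82 -0.12  1.16  1.94]
shift [-0.03 -1.45 14.6 ]
```

View pics/w4.png

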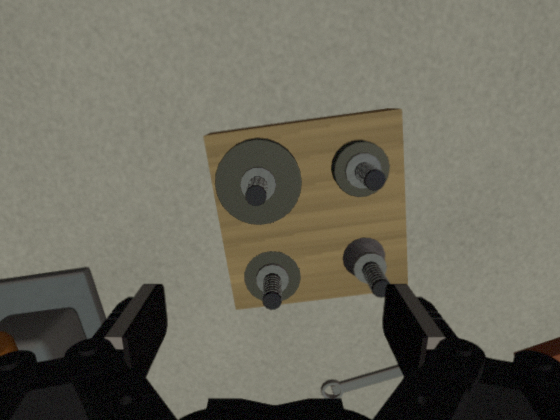

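The wrist picture shows the large wheel's disc centred at (258,181) and its sleeve top at (256,195). The other three tools stand in the other holes.

```bash
python3 - <<'E'
from h import *
W=grab('wrist');P=plane(W,256,195,.125);print('sleeve top',P,'disc',plane(W,258,181,.075))
M=rot(arm.state()['orientation'])
print(totool([P[0],P[1],.14]))
E
python3 - <<'E'
import sys; sys.path.insert(0,'.')
from h import *
# lens from w3 crop using wrist extrinsics relative to tool (toolx 171.1, position given)
W=arm.get_image('wrist');s=arm.state();Mt=rot(s['orientation']);Rc=Mt.T@rot(W['orientation']);t=Mt.T@(np.array(W['xyz'])-s['ee_pos'])
M3=rot([-0.244,-3.13,.002]);V=dict(W);V['orientation']=M3@Rc;V['xyz']=np.array([.52097,.33475,.30776])+M3@t;print(V['xyz'])
f=lambda x,y,z:plane(V,181+x/4,138+y/4,z)
ang=lambda d:np.degrees(np.arctan2(d[1],d[0]))%360
w,i=f(381,211,.207),f(381,330,.207);a,b=f(379,149,.166),f(377,52,.166);c=np.mean([f(200,265,.166),f(561,265,.166)],0)
print('white',ang(w-i),i,'mark',ang(b-a),ang(b-i),np.linalg.norm(b-i),'c',c,ang((a+b)/2-c))
l=np.mean([f(80,130,.13),f(85,320,.13)],0)
print('glass-ish',l,'head edge',ang(f(215,428,.162)-f(555,426,.162)), 'c->l',ang(l-i),np.linalg.norm((l-i)[:2]))
E
```

```text
sleeve top [ 0.46405285 -0.24740095  0.125     ] disc [ 0.46247735 -0.24760847  0.075     ]
[ 0.14206266 -1.61535622 14.60835588]
[0.44639174 0.34605517 0.44996253]
white 171.23618461543043 [0.52241715 0.33492978 0.207     ] mark 172.37823049993912 172.12821135409743 0.05859517746820472 c [0.52202489 0.33498497 0.166     ] 172.05821429154435
glass-ish [0.51299376 0.27026585 0.13      ] head edge 261.5616285462211 c->l 261.70871890599324 0.06534695784921551
```

Request:
jog_arm:
  series:
    - [0.1,-1.6,5,0,0,0,60]
    - [0.1,-1.6,9,0,0,0,60]
    - [0.1,-1.6,13,0,0,0,60]
    - [0.1,-1.6,13.6,0,0,0,60]
    - [0.1,-1.6,13.6,0,0,0,60]
    - [0.1,-1.6,13.6,0,0,0,60]

```text
time: 9.0
ee_pos: [0.4652, -0.2486, 0.152]
orientation: [0.243, 3.13, -0.001]
contact_force: [-0.2, -0.1, 0.3]
opening: 0.603
grip_force: 0.0
```

```bash
python3 st.py .4637 -.2474 .088
```

```text
9.0 [ 0.4652 -0.2486  0.152 ] toolx 171.11 z [ 2.3e-03 -8.0e-04 -1.0e+00] q [-0.02  0.38  0.56  1.95 -0.26  0.88  2.08]
shift [0.18 0.1  6.4 ]
```

Request:
jog_arm:
  series:
    - [0.1,0.1,2,0,0,0,60]
    - [0.1,0.1,4,0,0,0,60]
    - [0.1,0.1,5.5,0,0,0,60]
    - [0.1,0.1,6.3,0,0,0,60]
    - [0.1,0.1,6.3,0,0,0,60]
    - [0.1,0.1,6.3,0,0,0,60]

```text
time: 9.6
ee_pos: [0.4637, -0.2475, 0.0879]
orientation: [0.244, 3.131, -0.001]
contact_force: [-0.5, -0.4, -0.6]
opening: 0.602
grip_force: 0.0
```

```bash
python3 st.py .4637 -.2474 .088; python3 -c "
from h import *
W=grab('wrist','w5.png')"
```

```text
9.6 [ 0.4637 -0.2475  0.0879] toolx 171.09 z [ 8.e-04 -4.e-04 -1.e+00] q [ 0.02  0.48  0.51  1.99 -0.33  0.75  2.14]
shift [ 0.    0.01 -0.01]
```

View pics/w5.png

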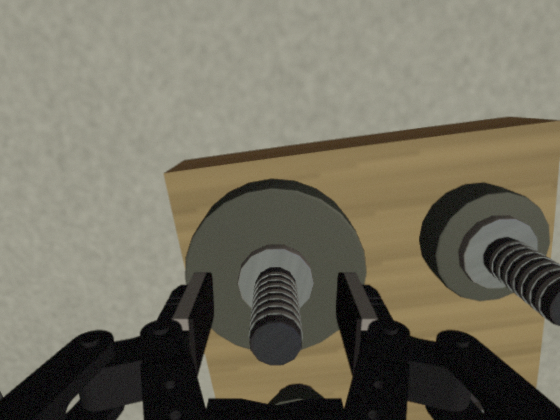

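The sleeve (275,310) stands centred between the pads (213 and 337), and the fingers are clear of the wheel and its neighbours. Closing now.

Request:
jog_arm:
  series:
    - [0,0,0,0,0,0,30]
    - [0,0,0,0,0,0,15]
    - [0,0,0,0,0,0,12]
    - [0,0,0,0,0,0,12]
    - [0,0,0,0,0,0,12]
    - [0,0,0,0,0,0,12]

```text
time: 10.25
ee_pos: [0.4636, -0.2473, 0.0876]
orientation: [0.244, 3.131, -0.0]
contact_force: [-0.4, 0.3, 7.0]
opening: 0.194
grip_force: 58.3
```

Request:
jog_arm:
  series:
    - [0,0,-0.5,0,0,0,12]
    - [0,0,-1.5,0,0,0,12]
    - [0,0,-3,0,0,0,12]
    - [0,0,-5,0,0,0,12]
    - [0,0,-7,0,0,0,12]
    - [0,0,-9,0,0,0,12]
    - [0,0,-11,0,0,0,12]
    - [0,0,-13,0,0,0,12]

```text
time: 11.05
ee_pos: [0.4632, -0.2473, 0.2192]
orientation: [0.244, 3.131, -0.0]
contact_force: [-0.3, 0.5, -2.9]
opening: 0.195
grip_force: 58.5
```

```bash
python3 st.py .4986 .1747 .2
```

```text
11.05 [ 0.4632 -0.2473  0.2192] toolx 171.08 z [ 8.e-04 -4.e-04 -1.e+00] q [-0.07  0.29  0.6   1.89 -0.19  1.02  2.02]
shift [ 3.05 42.24  1.9 ]
```

Request:
jog_arm:
  series:
    - [0,1,-1,0,0,0,12]
    - [0,3,-2,0,0,0,12]
    - [0,6,-2,0,0,0,12]
    - [0.5,9,-2,0,0,0,12]
    - [1,12,-2,0,0,0,12]
    - [1.5,15,-2,0,0,0,12]
    - [2,18,-2,0,0,0,12]
    - [2,21,-2,0,0,0,12]

```text
time: 11.85
ee_pos: [0.4756, -0.0356, 0.2383]
orientation: [0.245, 3.131, 0.0]
contact_force: [0.8, -0.6, -2.9]
opening: 0.195
grip_force: 58.6
```

Request:
jog_arm:
  series:
    - [0,3,0,0,0,0,12]
    - [0.5,6,0,0,0,0,12]
    - [1,9,0,0,0,0,12]
    - [1,12,0,0,0,0,12]
    - [1,15,0,0,0,0,12]
    - [1,17,0,0,0,0,12]
    - [1,18.5,0,0,0,0,12]
    - [1,18.5,0,0,0,0,12]

```text
time: 12.65
ee_pos: [0.4949, 0.1492, 0.2377]
orientation: [0.241, 3.132, 0.0]
contact_force: [0.5, -0.1, -2.4]
opening: 0.195
grip_force: 58.7
```

```bash
python3 st.py .4986 .1747 .1536
```

```text
12.65 [0.4949 0.1492 0.2377] toolx 171.21 z [ 6.e-04  1.e-04 -1.e+00] q [-0.65  0.22  0.35  1.88 -0.09  1.05  1.15]
shift [0.03 2.57 8.41]
```

Request:
jog_arm:
  series:
    - [0,1,2,0,0,0,12]
    - [0,2,4,0,0,0,12]
    - [0,2.6,6,0,0,0,12]
    - [0,2.6,7.5,0,0,0,12]
    - [0,2.6,8.4,0,0,0,12]
    - [0,2.6,8.4,0,0,0,12]
    - [0,2.6,8.4,0,0,0,12]
    - [0,2.6,8.4,0,0,0,12]

```text
time: 13.45
ee_pos: [0.4993, 0.1732, 0.154]
orientation: [0.245, 3.131, 0.001]
contact_force: [-0.4, -0.7, -1.6]
opening: 0.196
grip_force: 58.7
```

```bash
python3 st.py .4986 .1747 .1536; python3 - <<'E'
from h import *
S=grab('scene','sf.png');D=grab('side','df.png')
L=[.513,.2736,.13];C=[.4986,.1747,.13]
for n,im in(('sc',S),('si',D)): print(n,'lens',proj(im,L),'wheel',proj(im,C))
o=[]
for im in(S,D):
    u,v=proj(im,[.505,.22,.14]).astype(int); c=cv2.cvtColor(im['color'],4)[v-60:v+65,u-50:u+50]; print(u-50,v-60); o.append(cv2.resize(c,None,fx=4,fy=4,interpolation=cv2.INTER_CUBIC))
cv2.imwrite('pics/final.png',np.hstack(o))
E
```

```text
13.45 [0.4993 0.1732 0.154 ] toolx 171.07 z [ 1.1e-03  4.0e-04 -1.0e+00] q [-0.65  0.35  0.32  1.94 -0.14  0.88  1.15]
shift [0.09 0.14 0.04]
sc lens [338.92844995 163.49023427] wheel [302.61265815 174.88326081]
si lens [243.89919551 160.27598447] wheel [241.77949032 178.99861769]
269 106
192 106
```

View pics/final.png

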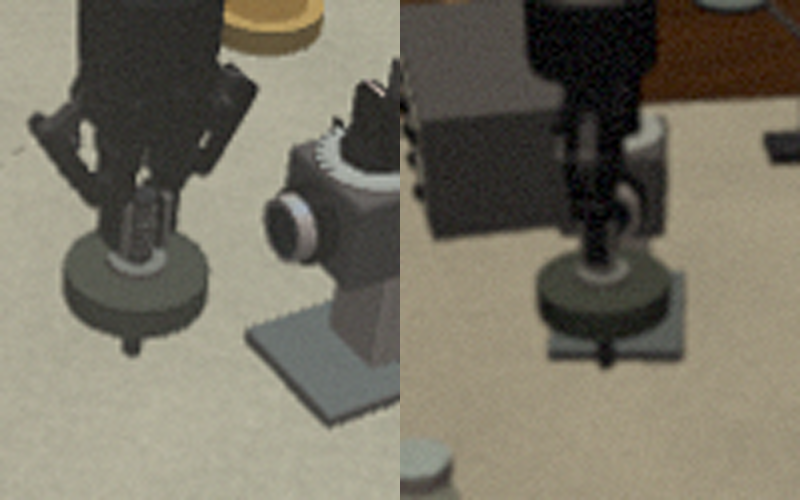

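The wheel hangs level in both views: scene centre (303,176) against (302.6,174.9) expected, side centre (243,179) against (241.8,179). I'll make a 2 mm trim, settle and hand in.

Request:
jog_arm:
  series:
    - [0.1,0.1,0,0,0,0,12]
    - [0.2,0.1,0,0,0,0,12]
    - [0.2,0.1,0,0,0,0,12]
    - [0.2,0.1,0,0,0,0,12]
    - [0.2,0.1,0,0,0,0,12]
    - [0.2,0.1,0,0,0,0,12]
    - [0.2,0.1,0,0,0,0,12]
    - [0.2,0.1,0,0,0,0,12]

```text
time: 14.35
ee_pos: [0.497, 0.1746, 0.1531]
orientation: [0.244, 3.132, -0.0]
contact_force: [0.4, 1.0, -2.0]
opening: 0.196
grip_force: 58.7
```

```bash
python3 st.py .4986 .1747 .1536; python3 -c "
from plant import arm
s=arm.state();print(abs(s['joint_vel']).max(),s['grip_force']);print(arm.finish_job())"
```

```text
14.35 [0.497  0.1746 0.1531] toolx 171.09 z [ 0.e+00 -1.e-04 -1.e+00] q [-0.66  0.35  0.32  1.94 -0.14  0.87  1.14]
shift [-0.15  0.03 -0.05]
0.0015634807500083468 58.749117851257324
the job is handed in; nothing more can be done
None
```

The job is handed in at 14.35 s: the focus knob's white line points at the long mark (within about 1°), and the large wheel is held level and still at lens height, about 100 mm from the lens by my camera measurements (good to a few mm).

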